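Snap the order-card holder onto its ball stand and latch it

ROBOT

A 6-joint arm with a two-finger parallel gripper is mounted at the origin on a cart in front of the work surface, level with it; the furniture and walls round the work are solid. World frame = base frame: x ahead of the robot, y to its left, z up, the work surface at z = 0. Lengths are in m, angles in rad, forces in N, time in s.
With the tool pointing down it reaches from about 0.375 to 0.975 m from the base axis. Payload 3.8 kg.
Tool frame: the origin (TCP) lies where the fingers leave the gripper's body, on its centre line; the fingertips stand 73 mm ahead of it and the grasp point (between the pads) lies 54 mm ahead of it (nose_length is the distance from the TCP to the fingertips, in m); z points along the fingers, y is the line along which they close (so a half turn about z gives the same grasp; the last joint's range is limited). The gripper opens to 85 mm and grips with 20 to 120 N. Pads are 22 mm wide; open, the fingers measure 114 mm over their backs; the gripper's body (76 mm by 85 mm) begins 54 mm behind the grasp point. The pads swing forward as they close: fully open they stand 13 mm farther back than shut.
Start: joints at [1.149, 0.264, 1.604, -0, 1.274, -0.037], TCP at [0.253, 0.626, 0.304] pointing down, gripper open.
Joint ranges: [-2.63, 2.63], [-0.94, 2.18], [0.31, 2.57], [-1.31, 4.45], [0, 2.66], [-2.55, 2.55]. Speed limits (rad/s): [2.57, 2.57, 3.14, 3.14, 3.14, 3.14].

INTERFACE

Orientations are given as a rotation vector (axis times angle).
In Python, from workcell import read_state, read_camera, calibration, finish_job, look_for, cut_out, tip_of, nose_length gives the robot as it stands.
- The arm moves only by the tool step_arm, never from a script. Its argument "targets" is a list of rows, each a list of 3 entries, a list of its own where there are three numbers: the turn, a rotation vector about the tool's x, y, z in rad, then the shift along the tool's x, y, z in mm, then the finger opening in mm, from 0 to 85.4. In form: [[[ax, ay, az], [x, y, z], grip], ...]. A call has 1 to 5 rows; each row shifts and turns the commanded pose from where the row before left it, along the tool's axes as they then stand; what a row does not reach is not made up. A row lasts 1/12 s, in which the tool goes at most 41.7 mm and 7.16 degrees, less where a joint would pass 70% of its speed; a pose out of reach is approached as far as the arm can. A call with a gripper value outside its range is refused whole. The fingers move at their own pace and stop on an object; "grip_force" is the grip in N (left out, the last holds). Time passes only in rows, so rows that do not move let the fingers close. It gives the time, the measured TCP pose, the force, the opening and the grip force at its end, in the units of the state.
- read_state(): the state, without advancing time (a new reading comes with each control period).
- read_camera(name): name is "side" or "top" or "wrist"; returns the picture (400x640x3 uint8, red, green, blue); there is no depth.
- calibration(name): a dict with "camera_matrix" (3x3 intrinsics, pixels), "R" (3x3) and "t" (3): a world point X has camera coordinates R X + t. Camera axes: x right, y down, z forward; pixel columns grow to the right and rows downward; lengths in m; the calibration is good to about 2 mm. A picture is of the moment at which its call begins: read the wrist's pose just before it. calibration takes no time and is no camera call; for the wrist camera it gives the pose at the moment of the call.
- finish_job(): hands the job in; it is judged then, once.
Trained networks look in the newest picture that a camera, given by its name, has taken for a name from the list of things; names that differ only in an ending like _2 or _b are one class to them, and where a whole thing is asked for, a point or a joint stands for the part that bears it (a point fixed in the world has none). Each returns a list of dicts, best first, with "score" (0 to 1); they miss things now and then, are a little off and sometimes report something else, mostly with a low value. They report only what shows in the picture. A call takes as long as a camera call.
- look_for(camera, query): "extent" ([left, top, right, bottom] in pixels, round what is visible of it).
- cut_out(camera, query): "region" (400x640 bool, what is visible of it) and "extent" ([left, top, right, bottom] in pixels, round what is visible of it).
- tip_of(camera, query): "at" ([row, column] in pixels: a listed point, or the origin of a listed thing).
The state is a dict: "time": time; "q": joint angles; "joint_vel": joint speeds; "joint_torque": joint torques, N m; "tool_pos": TCP position; "tcp_rot": TCP orientation; "wrist_force": force on the tool from outside, world axes, zero at the start; "torque": the same for the moment, N m; "width": opening from 0.0 (shut) to 1.0 (fully open); "grip_force": force on a finger pad.
Only numpy, scipy, OpenCV 4.12 (cv2) and the standard library are available. Lean on these libraries where they do the work, as an engineer would, in place of code of your own. Each camera call takes 0.05 s, during which the arm holds its last target. There are 200 camera calls.

TASK

Put the order-card holder back on its stand: feel its socket into line over the ball, push it down past the click until it sits fully home on the collar, then press its latch lever all the way down and let go. Use moderate force and do not ram the stand or wedge the socket sideways on the ball, and leave the other things on the table where they are.

Things in the scene. Friction and masses are not known exactly. Their poses are not given: they have to be found in the camera images.
- stand: Steel plate 130x130x12 mm, fixed; origin: centre of its underside, on the table. On it a stud: round collar 68 mm across with a stiff rubber top (gives 1 mm at 15 N), above it a 34 mm ball, centre 24 mm above the collar's top. Its setting is NOT in this pose, feel or see it: collar top 28 to 68 mm above the table, ball axis up to 5 mm off centre in each of x and y. Over 40 N on the collar, or 30 N sideways, is ramming.
- holder: Loose card holder, 0.3 to 0.5 kg, standing at the start; origin as holder_mouth. Two sprung nubs inside (y sides) meet the ball with the foot about 16 mm above the collar and resist; its weight alone does not pass them. Pushing through takes about 4 to 12 N more; let go over about 4 mm short of home, it stays proud or creeps up. So push on till the foot stops firmly on the collar: there the force climbs past 15 N, which the nubs never reach.
- holder_mouth (a point): Centre of the opening in the underside of the holder's aluminium socket housing, level with its foot; z up, -x to the lever, +x to the upright card plate. Opening 37x37 mm (1.5 mm play a side on the ball), housing 57x57x50 mm, foot 72 mm square. Home: level with the collar's top, 28 to 68 mm above the table. Any yaw on the ball will do.
- holder_grip (a point): Centre of the holder's grip neck, a grey upright block 30 mm (x) by 24 mm (y), from 50 to 87 mm above the mouth; this point is 68 mm above the mouth. Same axes as the mouth. Grip from above across its y faces. The card plate (110 mm wide, top 98 mm above the mouth) stands 50 to 75 mm behind it (+x).
- lever_pad (a point): Middle of the top of the thumb pad (26 mm long, 30 mm wide) of the latch lever on the holder's -x side. Open: about 58 mm from the neck's axis, 70 mm above the mouth; fully down: 70 mm from the axis, 47.5 mm above the mouth, so a finger pressing straight down slides a little along it. Its axes turn with the lever.
- latch_lever (a joint): Lever angle: 0 = open (arm tilted up 0.6 rad; starts at 0 to 0.12), 0.6 = fully down at its stop. Stiff: stays where left; about 3 to 5 N at the pad moves it, and 15 N is plenty (the pad overhangs the foot and pries). Its tongue swings in under the ball: it closes fully only with the holder home, and must stay open while the holder goes on.
- tape: Roll of masking tape lying flat, 96 mm across, 25 mm high; bystander; origin at its underside.
- cup: Paper portion cup, 56 mm across, 32 mm high; bystander; origin at its underside.
- shaker: Flour shaker, 67 mm across, 110 mm high; bystander; origin at its underside.
- clip: Black binder clip, 36x45x17 mm; bystander; origin at its underside.

How it is judged:
On the way, in this order (a step that is already met when the one before it is completed fails the run):
1. the holder is pushed home, its foot on the collar, upright, with its lever still open (horizontal distance between holder_mouth and stand below 0.012 m and contact force between holder and washer_c0 above 0.3 N and angle between holder_mouth's own z axis and vertical below 0.08 rad and value of joint latch_lever below 0.3 rad), for 0.2 s.
2. the latch lever is pressed fully down with the holder's foot on the collar (horizontal distance between holder_mouth and stand below 0.012 m and contact force between holder and washer_c0 above 0.3 N and angle between holder_mouth's own z axis and vertical below 0.08 rad and value of joint latch_lever above 0.53 rad), for 0.2 s.
At the end, for the whole second after the job is handed in: The holder stands on the stand: its foot rests on the collar, its mouth is within 12 mm of the plate's centre (seen from above), upright within 0.08 rad; its latch lever is down beyond 0.53 rad; it is released and at rest (all of step 2 and linear speed of holder below 0.02 m/s and velocity of joint latch_lever below 0.05 rad/s and contact force between the fingers and holder below 0.1 N); the robot touches nothing.
It fails at once if the stand is rammed: with the lever open, the holder's foot bears on the collar with more than 40 N (contact force between holder and washer_c0 above 40 N and value of joint latch_lever below 0.3 rad).
It fails at once if the socket is wedged sideways on the ball: more than 60 N in all on the ball, of which the nubs' squeeze is up to 25 N (contact force between holder and stud_z_c3 above 60 N).
It fails at once if the lever is forced so hard that the holder's foot bears on the collar with more than 80 N (contact force between holder and washer_c0 above 80 N).
It fails at once if the tape, cup, shaker or clip is disturbed (moved more than 20 mm) (distance of any of tape, cup, shaker, clip from where it was at the start of the episode above 0.02 m).
It also fails if it takes over 70 s, if anything falls off the work surface, if the arm or the gripper's body presses on something with over 40 N, if the wrist force passes 120 N, or if a joint passes its speed limit or range.

## Working session

There is one attempt and no reset: what is moved stays moved. The work goes in short steps, Python scripts to look and compute and a tool call to move; the robot and the scene stay as the last step left them, time stands still between calls to the robot, and variables do not carry over. Pictures are saved under pics/ and viewed, at most 13 in all, crops included, and the job is handed in when it is done.

Besides the shell and the picture viewer there is one more tool, called after ">>>" in YAML: its name, and indented under it one key for each argument. step_arm: Moves the arm, as the interface text tells. Its arguments: {"type":"object","properties":{"targets":{"type":"array","items":{"type":"array"}},"grip_force":{"type":"number"}},"required":["targets"]}

```bash
mkdir -p pics; ls; cat > h.py <<'E'
import numpy as np, cv2
from workcell import *
from scipy.spatial.transform import Rotation as Ro
def save(cam,name):
    im=read_camera(cam); cv2.imwrite('pics/'+name+'.png',im[:,:,::-1]); return im
def ray(cal,rc):
    K=np.array(cal["camera_matrix"]);R=np.array(cal["R"]);t=np.array(cal["t"])
    d=R.T@np.linalg.inv(K)@np.array([rc[1],rc[0],1.]); return -R.T@t,d/np.linalg.norm(d)
def proj(cal,X):
    p=np.array(cal["camera_matrix"])@(np.array(cal["R"])@np.array(X)+np.array(cal["t"])); return p[1]/p[2],p[0]/p[2]
def onz(cal,rc,z):
    o,d=ray(cal,rc); return o+d*(z-o[2])/d[2]
def tri(rs):
    A=np.zeros((3,3));b=np.zeros(3)
    for o,d in rs:
        P=np.eye(3)-np.outer(d,d);A+=P;b+=P@o
    X=np.linalg.solve(A,b); return X,[float(np.linalg.norm((np.eye(3)-np.outer(d,d))@(X-o))) for o,d in rs]
E
python3 - <<'E'
from h import *
np.set_printoptions(precision=4,suppress=True)
s=read_state();print(s)
print(nose_length() if callable(nose_length) else nose_length)
for c in ["side","top","wrist"]:
    save(c,c+"0"); cal=calibration(c); print(c,"cam at",ray(cal,(200,320)))
for q in ["stand","holder_mouth","holder_grip","lever_pad","tape","cup","shaker","clip"]:
    rs=[]
    for c in ["side","top"]:
        r=tip_of(c,q)
        for k in r[:2]: print(q,c,np.round(k["at"],1),round(k["score"],2))
        if r: rs.append(ray(calibration(c),r[0]["at"]))
    if len(rs)==2: print("   ",tri(rs))
E
```

```text
pics
{'time': 0.0, 'q': array([ 1.1491,  0.2648,  1.6054, -0.    ,  1.2737, -0.0369]), 'joint_vel': array([-0.0007, -0.0007,  0.0012,  0.0013,  0.001 ,  0.0009]), 'joint_torque': array([ -0.0005, -51.512 , -36.7313,   0.0001,   0.0132,  -0.    ]), 'tool_pos': array([0.2531, 0.6251, 0.3025]), 'tcp_rot': array([-0.6006, -3.0832,  0.0035]), 'wrist_force': array([ 0.4639, -0.5915, -0.6223]), 'torque': array([ 0.0096,  0.0869, -0.0208]), 'grip_force': 0.0, 'width': 0.9984771205614017}
0.0726
side cam at (array([0.331 , 0.6374, 0.5678]), array([ 0.2176, -0.8093, -0.5456]))
top cam at (array([ 0.3593, -0.073 ,  1.0811]), array([ 0.1585, -0.0223, -0.9871]))
wrist cam at (array([0.1791, 0.6555, 0.3729]), array([ 0.2988, -0.1217, -0.9465]))
stand side [200.6 315.1] 0.65
stand side [172.1 359. ] 0.16
stand top [183.5 357. ] 0.79
    (array([ 0.576 , -0.2012, -0.0015]), [0.005220354007811528, 0.005220354007811412])
holder_mouth side [325.7 308.7] 0.64
holder_mouth top [225.3 211.4] 0.94
    (array([ 0.4657,  0.2015, -0.0123]), [0.005421754269439719, 0.005421754269439689])
holder_grip side [299.6
[... 275 characters left out ...]
2473185])
tape side [294.4 342.5] 0.71
tape side [173.7 361.5] 0.58
tape top [224.3 426.7] 0.95
tape top [222.1 211.8] 0.25
    (array([ 0.5569, -0.6381, -0.8338]), [0.003114202573665134, 0.0031142025736651414])
cup side [247.2 379. ] 0.67
cup side [301.8 309. ] 0.23
cup top [256.6 300.7] 0.8
    (array([ 0.3746, -0.0469, -0.0027]), [0.0029881237951445787, 0.0029881237951445592])
shaker side [240.1 240.5] 0.58
shaker top [143.7 276.4] 0.7
shaker top [149.8 210.8] 0.44
    (array([0.6894, 0.0265, 0.0113]), [0.00028591378308915607, 0.0002859137830893108])
clip side [306.1 210.5] 0.46
clip top [259.  299.5] 0.4
    (array([ 0.5279,  0.075 , -0.0352]), [0.19576748557484283, 0.19576748557484294])
```

View pics/side0.png

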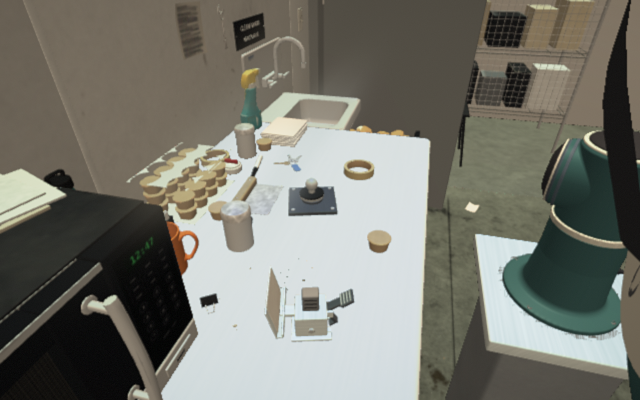

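View pics/top0.png

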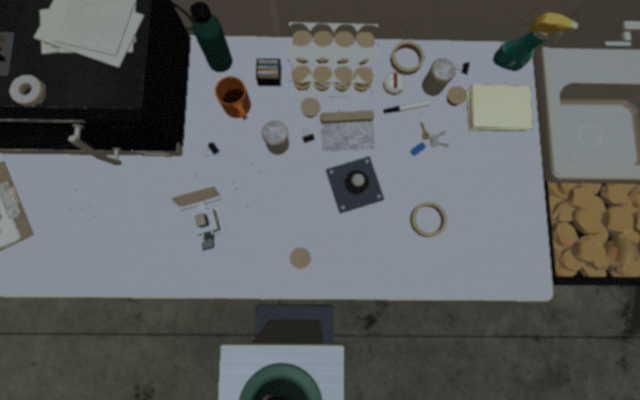

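The side view shows the holder at about (312,305) px with its lever on the robot's side (345,298). The stand is at (312,198), tape (359,169), cup (379,240), shaker (240,228) and clip (209,299). The top view agrees: stand (357,183) px, holder (203,220) px. I'll go over the stand first with the wrist camera.

>>> step_arm:
  targets:
    - [[0,0,-0.0962],[0,0,0],85]
    - [[0,0,-0.0962],[0,0,0],85]
    - [[0,0,-0.0962],[0,0,0],85]
    - [[0,0,-0.0962],[0,0,0],85]
    - [[0,0,0],[-14,-37.5,0],85]

```text
time: 1.37
tool_pos: [0.2657, 0.5922, 0.3033]
tcp_rot: [0.012, -3.14, -0.006]
wrist_force: [0.7, -0.3, -0.0]
width: 0.998
grip_force: 0.0
```

>>> step_arm:
  targets:
    - [[0,0,0],[-14,-37.5,0],85]
    - [[0,0,0],[-14,-37.5,0],85]
    - [[0,0,0],[-14,-37.5,0],85]
    - [[0,0,0],[-14,-37.5,0],85]
    - [[0,0,0],[-14,-37.5,0],85]

```text
time: 1.78
tool_pos: [0.3376, 0.3989, 0.304]
tcp_rot: [-0.001, 3.141, 0.0]
wrist_force: [0.5, 0.2, 0.7]
width: 0.995
grip_force: 0.0
```

>>> step_arm:
  targets:
    - [[0,0,0],[-14,-37.5,0],85]
    - [[0,0,0],[-14,-37.5,0],85]
    - [[0,0,0],[-14,-37.5,0],85]
    - [[0,0,0],[-14,-37.5,0],85]
    - [[0,0,0],[-14,-37.5,0],85]

```text
time: 2.2
tool_pos: [0.4076, 0.2114, 0.3043]
tcp_rot: [-0.001, 3.14, 0.001]
wrist_force: [0.9, 0.5, 0.2]
width: 0.993
grip_force: 0.0
```

>>> step_arm:
  targets:
    - [[0,0,0],[-14,-37.5,0],85]
    - [[0,0,0],[-14,-37.5,0],85]
    - [[0,0,0],[-14,-37.5,0],85]
    - [[0,0,0],[-14,-37.5,0],85]
    - [[0,0,0],[-14,-37.5,0],85]

```text
time: 2.62
tool_pos: [0.4776, 0.0237, 0.3044]
tcp_rot: [0.0, 3.14, 0.0]
wrist_force: [1.6, -0.1, 0.3]
width: 0.994
grip_force: 0.0
```

>>> step_arm:
  targets:
    - [[0,0,0],[-14,-37.5,5],85]
    - [[0,0,0],[-14,-37.5,5],85]
    - [[0,0,0],[-14,-37.5,10],85]
    - [[0,0,0],[-14,-37.5,10],85]
    - [[0,0,0],[0,0,10],85]

```text
time: 3.03
tool_pos: [0.5356, -0.1305, 0.2641]
tcp_rot: [0.007, 3.138, -0.006]
wrist_force: [0.6, -0.4, -0.1]
width: 0.994
grip_force: 0.0
```

```bash
python3 - <<'E'
from h import *
np.set_printoptions(precision=4,suppress=True)
s=read_state();print(s["time"],s["tool_pos"],s["tcp_rot"],s["q"])
cal=calibration("wrist"); save("wrist","w1"); print(ray(cal,(200,320)))
for k in tip_of("wrist","stand")[:2]: print(k["at"],k["score"],onz(cal,k["at"],0))
for k in look_for("wrist","stand")[:2]: print(k)
E
```

```text
3.0333 [ 0.5356 -0.1305  0.2641] [ 0.0073  3.1383 -0.006 ] [-0.2828  0.0575  1.917  -0.003   1.1629 -1.8477]
(array([ 0.4553, -0.1299,  0.3339]), array([ 0.3262, -0.0044, -0.9453]))
[207.0, 262.8] 0.91 [ 0.578  -0.1909 -0.    ]
{'extent': [173.8, 130.6, 339.4, 280.7], 'score': 0.63}
```

View pics/w1.png

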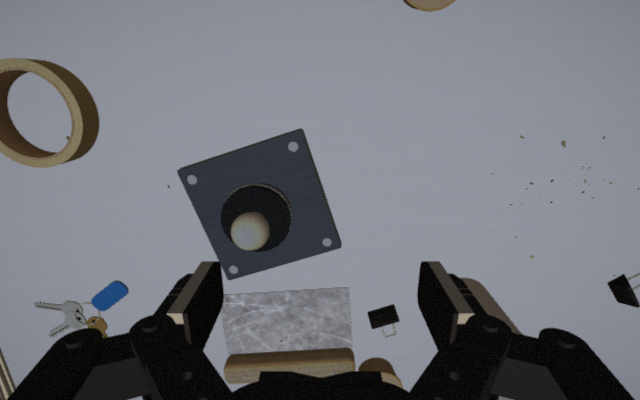

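The wrist picture shows the plate square-on, turned about 15°, with the collar and ball near (250,231) px and ball radius about 20 px. I'll take a second view for triangulation.

>>> step_arm:
  targets:
    - [[0,0,0],[-22,-23,10],85]
    - [[0,0,0],[-22,-23,10],85]
    - [[0,0,0],[-22,-23,10],85]
    - [[0,0,0],[0,0,0],85]
    - [[0,0,0],[0,0,0],85]

```text
time: 3.6
tool_pos: [0.5997, -0.1924, 0.2335]
tcp_rot: [0.001, -3.14, -0.001]
wrist_force: [-2.0, 0.4, 0.4]
width: 0.997
grip_force: 0.0
```

```bash
cat > b.py <<'E'
from h import *
np.set_printoptions(precision=4,suppress=True)
import pickle
s=read_state();print(s["time"],s["tool_pos"],s["tcp_rot"],s["wrist_force"])
cal=calibration("wrist"); im=save("wrist","w2")
t=tip_of("wrist","stand"); print(t[:1], onz(cal,t[0]["at"],0))
pickle.dump((cal,t),open("cal2.pkl","wb"))
top=save("top","top1"); ct=calibration("top"); pickle.dump(ct,open("calt.pkl","wb"))
z=cv2.cvtColor(im,cv2.COLOR_RGB2GRAY)
for p in [(15,40)]:
    c=cv2.HoughCircles(z,cv2.HOUGH_GRADIENT_ALT,1.5,20,param1=200,param2=0.6,minRadius=12,maxRadius=90); print(c)
z1=cv2.cvtColor(cv2.imread("pics/w1.png"),cv2.COLOR_BGR2GRAY)
print(cv2.HoughCircles(z1,cv2.HOUGH_GRADIENT_ALT,1.5,20,param1=200,param2=0.6,minRadius=12,maxRadius=90))
E
python3 b.py
```

```text
3.6 [ 0.5997 -0.1924  0.2335] [ 0.0011 -3.1402 -0.0014] [-2.0091  0.445   0.3924]
[{'at': [153.3, 320.3], 'score': 0.81}] [ 0.5788 -0.1917  0.    ]
[[[ 61.5     37.5     46.4504]
  [ 61.5     37.5     58.1534]
  [318.     168.      22.889 ]
  [318.     168.      36.6863]]]
[[[ 33.     123.      39.5465]
  [ 33.     123.      48.9926]
  [249.     231.      18.618 ]]]
```

View pics/w2.png

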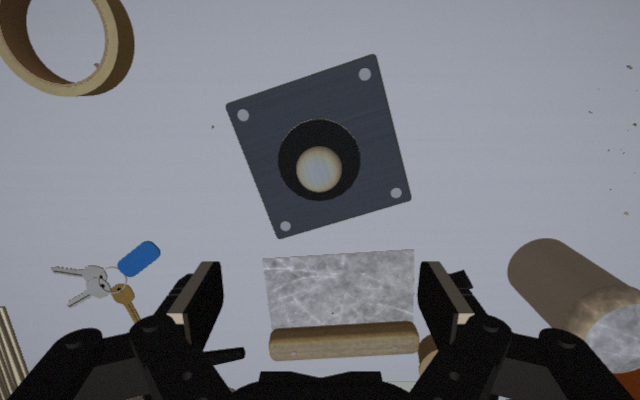

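```bash
cat > m.py <<'E'
from h import *
import pickle
np.set_printoptions(precision=4,suppress=True)
cal,t=pickle.load(open("cal2.pkl","rb")); K=np.array(cal["camera_matrix"]); print(K[0,0])
im=cv2.imread("pics/w2.png")
g=cv2.cvtColor(im,cv2.COLOR_BGR2GRAY)
roi=np.zeros_like(g);cv2.circle(roi,(319,160),60,255,-1)
b=((g>70)&(roi>0)).astype(np.uint8)
n,l,st,ce=cv2.connectedComponentsWithStats(b)
lab=l[168,318]; pts=np.argwhere(l==lab)[:,::-1].astype(np.float32)
cnt=max(cv2.findContours((l==lab).astype(np.uint8),cv2.RETR_EXTERNAL,cv2.CHAIN_APPROX_NONE)[0],key=len)
eb=cv2.fitEllipse(cnt); print("ball",eb,st[lab])
d=(((g<32)|(l==lab))&(roi>0)).astype(np.uint8); d=cv2.morphologyEx(d,cv2.MORPH_OPEN,np.ones((5,5)))
d=cv2.morphologyEx(d,cv2.MORPH_CLOSE,np.ones((7,7)))
cnt=max(cv2.findContours(d,cv2.RETR_EXTERNAL,cv2.CHAIN_APPROX_NONE)[0],key=len)
cnt=cv2.convexHull(cnt); ec=cv2.fitEllipse(cnt); print("collar",ec, [g[160,x] for x in range(268,376,6)])
pl=((g<90)).astype(np.uint8); n,l2,st2,_=cv2.connectedComponentsWithStats(pl)
lab=l2[90,300]; m=(l2==lab).astype(np.uint8); cnt=max(cv2.findContours(m,cv2.RETR_EXTERNAL,cv2.CHAIN_APPROX_NONE)[0],key=len)
box=cv2.approxPolyDP(cnt,8,True)[:,0]; P=[onz(cal,(p[1],p[0]),.012) for p in box]; print(box.tolist(),np.array(P),np.mean(P,0),[np.linalg.norm(P[i]-P[i-1]) for i in range(len(P))])
f=K[0,0]
for zc in [.028,.038,.048,.058,.068]:
    C=onz(cal,(ec[0][1],ec[0][0]),zc); B=onz(cal,(eb[0][1],eb[0][0]),zc+.024)
    o,_=ray(cal,(0,0)); 
    dep=lambda X:(np.array(cal["R"])@X+np.array(cal["t"]))[2]
    print(zc,C[:2],B[:2],"ball r px",f*.017/dep(B),"collar r",f*.034/dep(C))
E
python3 m.py
```

```text
342.5559797241534
ball ((318.3417663574219, 169.03271484375), (43.99421691894531, 44.24605178833008), 146.87745666503906) [ 296  147   45   45 1592]
collar ((318.697509765625, 160.04920959472656), (80.33157348632812, 81.04052734375), 96.56271362304688) [np.uint8(54), np.uint8(59), np.uint8(23), np.uint8(21), np.uint8(26), np.uint8(77), np.uint8(127), np.uint8(133), np.uint8(131), np.uint8(129), np.uint8(134), np.uint8(109), np.uint8(49), np.uint8(24), np.uint8(27), np.uint8(23), np.uint8(62), np.uint8(56)]
[[373, 54], [226, 105], [278, 238], [410, 199]] [[ 0.4974 -0.1503  0.012 ]
 [ 0.5363 -0.2694  0.012 ]
 [ 0.6564 -0.2312  0.012 ]
 [ 0.618  -0.1111  0.012 ]] [ 0.577  -0.1905  0.012 ] [np.float64(0.12682230729780625), np.float64(0.1253562020140078), np.float64(0.12600455556646264), np.float64(0.12605156051755687)]
0.028 [ 0.579  -0.1931] [ 0.5807 -0.1933] ball r px 22.5665902861045 collar r 41.54999108913337
0.038 [ 0.5768 -0.1931] [ 0.5783 -0.1933] ball r px 23.50051010562049 collar r 43.11417859063507
0.048 [ 0.5747 -0.1931] [ 0.5759 -0.1933] ball r px 24.515067794661825 collar r 44.80074365218716
0.058 [ 0.5725 -0.193 ] [ 0.5734 -0.1932] ball r px 25.62117840397297 collar r 46.62463266095872
0.068 [ 0.5704 -0.193 ] [ 0.571  -0.1932] ball r px 26.831819998611067 collar r 48.60332923505439
```

>>> step_arm:
  targets:
    - [[0,0,0],[10.5,36.5,-2],85]
    - [[0,0,0],[10.5,36.5,-2],85]
    - [[0,0,0],[10.5,36.5,-2],85]
    - [[0,0,0],[10.5,36.5,-2],85]
    - [[0,0,0],[10.5,36.5,-2],85]

```text
time: 4.17
tool_pos: [0.5453, -0.0084, 0.2452]
tcp_rot: [-0.001, 3.14, 0.0]
wrist_force: [0.9, 0.5, -0.0]
width: 0.995
grip_force: 0.0
```

>>> step_arm:
  targets:
    - [[0,0,0],[10.5,36.5,-2],85]
    - [[0,0,0],[10.5,36.5,-2],85]
    - [[0,0,0],[10.5,36.5,-2],85]
    - [[0,0,0],[10.5,36.5,-2],85]
    - [[0,0,0],[10.5,36.5,-2],85]

```text
time: 4.58
tool_pos: [0.4923, 0.1739, 0.2554]
tcp_rot: [-0.002, 3.14, 0.001]
wrist_force: [0.2, -0.6, 0.1]
width: 0.996
grip_force: 0.0
```

>>> step_arm:
  targets:
    - [[0,0,0],[10,36,0],85]
    - [[0,0,-0.09],[0,0,0],85]
    - [[0,0,-0.09],[0,0,0],85]
    - [[0,0,-0.09],[0,0,0],85]
    - [[0,0,0],[0,0,0],85]

```text
time: 5.0
tool_pos: [0.483, 0.2087, 0.255]
tcp_rot: [-0.43, 3.111, 0.001]
wrist_force: [0.4, -0.1, 0.6]
width: 0.995
grip_force: 0.0
```

```bash
cat > hm.py <<'E'
from h import *
import pickle,sys
np.set_printoptions(precision=4,suppress=True)
s=read_state();print(s["time"],s["tool_pos"],s["tcp_rot"],s["wrist_force"])
R=Ro.from_rotvec(s["tcp_rot"]).as_matrix();print("tool yaw",np.arctan2(-R[1,0],-R[0,0]))
cal=calibration("wrist"); im=save("wrist",sys.argv[1]); pickle.dump(cal,open("cal3.pkl","wb"))
for q,z in [("holder_grip",.068),("lever_pad",.07),("holder_mouth",0.0)]:
    for k in tip_of("wrist",q)[:1]: print(q,np.round(k["at"],1),round(k["score"],2),onz(cal,k["at"],z))
E
python3 hm.py w3
```

```text
5.0 [0.483  0.2087 0.255 ] [-0.4299  3.1105  0.0008] [ 0.449  -0.1215  0.6273]
tool yaw 0.2746869890434505
holder_grip [166.3 321.2] 0.8 [0.4642 0.2044 0.068 ]
lever_pad [ 87.1 322.7] 0.69 [0.4082 0.1897 0.07  ]
```

View pics/w3.png

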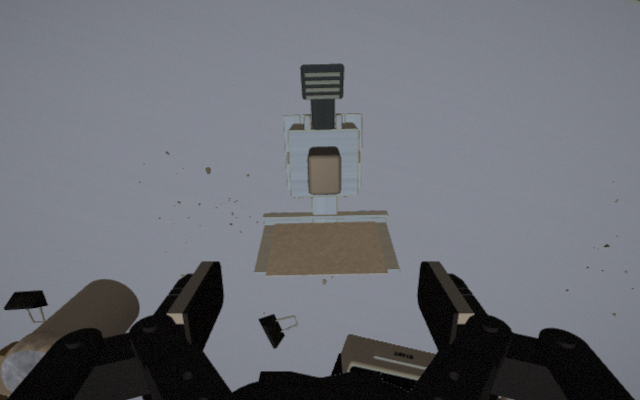

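```bash
python3 - <<'E'
from h import *
import pickle
np.set_printoptions(precision=4,suppress=True)
cal=pickle.load(open("cal3.pkl","rb")); im=cv2.imread("pics/w3.png"); g=cv2.cvtColor(im,cv2.COLOR_BGR2GRAY)
print("row175",[(x,int(g[175,x])) for x in range(280,370)][::1])
print("col325",[(y,int(g[y,325])) for y in range(140,216)])
c=im[100:240,250:400]; cv2.imwrite("pics/w3c.png",cv2.resize(c,None,fx=4,fy=4,interpolation=cv2.INTER_CUBIC))
def hp(o,yaw,p):
    c,s=np.cos(yaw),np.sin(yaw); return [o[0]+c*p[0]-s*p[1],o[1]+s*p[0]+c*p[1],p[2]]
o=(.4642,.2044);yaw=.27
for nm,p in dict(nt1=(-.015,.012,.087),nt2=(-.015,-.012,.087),nt3=(.015,.012,.087),nt4=(.015,-.012,.087),h1=(-.0285,.0285,.05),h2=(-.0285,-.0285,.05),h3=(.0285,.0285,.05),h4=(.0285,-.0285,.05),f1=(-.036,.036,.006),f2=(-.036,-.036,.006)).items(): print(nm,np.round(proj(cal,hp(o,yaw,p)),1))
E
```

```text
row175 [(280, 135), (281, 136), (282, 133), (283, 136), (284, 135), (285, 134), (286, 133), (287, 136), (288, 143), (289, 133), (290, 126), (291, 139), (292, 142), (293, 141), (294, 141), (295, 140), (296, 142), (297, 142), (298, 140), (299, 141), (300, 141), (301, 141), (302, 140), (303, 141), (304, 142), (305, 141), (306, 142), (307, 121), (308, 81), (309, 84), (310, 94), (311, 103), (312, 109), (313, 109), (314, 108), (315, 109), (316, 110), (317, 109), (318, 109), (319, 108), (320, 110), (321, 110), (322, 108), (323, 107), (324, 106), (325, 105), (326, 107), (327, 107), (328, 105), (329, 106), (330, 108), (331, 105), (332, 105), (333, 109), (334, 107), (335, 103), (336, 104), (337, 101), (338, 91), (339, 78), (340, 75), (341, 114), (342, 143), (343, 140), (344, 140), (345, 141), (346, 141), (347, 140), (348, 141), (349, 140), (350, 139), (351, 138), (352, 142), (353, 139), (354, 141), (355, 141), (356, 139), (357, 133), (358, 136), (359, 142), (360, 136), (361, 131), (362, 136), (363, 136), (364, 134), (365, 136), (366, 136), (367, 137), (368, 135), (369, 136)]
col325 [(140, 138)
[... 360 characters left out ...]
), (172, 106), (173, 108), (174, 106), (175, 105), (176, 106), (177, 102), (178, 107), (179, 105), (180, 106), (181, 105), (182, 105), (183, 108), (184, 106), (185, 105), (186, 103), (187, 104), (188, 104), (189, 103), (190, 103), (191, 103), (192, 98), (193, 86), (194, 82), (195, 126), (196, 135), (197, 140), (198, 141), (199, 139), (200, 142), (201, 141), (202, 142), (203, 140), (204, 143), (205, 142), (206, 143), (207, 143), (208, 142), (209, 141), (210, 142), (211, 141), (212, 142), (213, 140), (214, 124), (215, 99)]
nt1 [151.7 338.5]
nt2 [151.6 304.3]
nt3 [192.5 337.6]
nt4 [192.3 304.7]
h1 [126.  357.3]
h2 [125.7 285.3]
h3 [194.5 354.6]
h4 [194.2 287.1]
f1 [111.8 360.8]
f2 [111.5 281.4]
```

View pics/w3c.png

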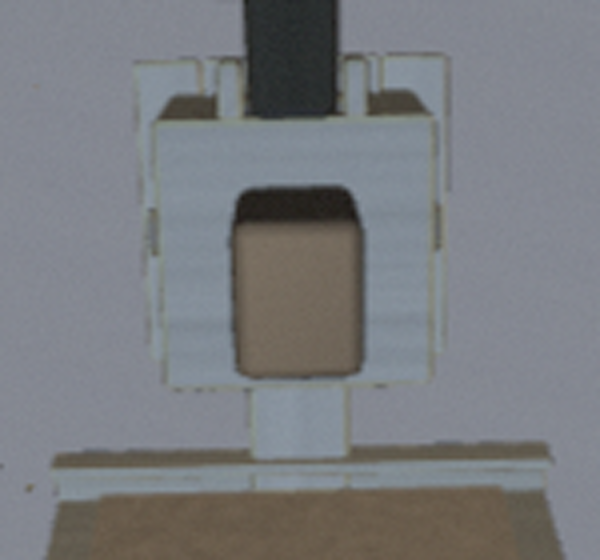

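The crop shows the neck's top face at cols 307.5–341.5, rows 154.5–195, and the housing square to it. So the yaw matches and the neck centre is about (0.4656, 0.2068). I'll go down and grip.

>>> step_arm:
  targets:
    - [[0,0,0],[17.3,2.8,10],85]
    - [[0,0,0],[0,0,35],85]
    - [[0,0,0],[0,0,35],85]
    - [[0,0,0],[0,0,30],85]
    - [[0,0,0],[0,0,0],85]
  grip_force: 20

```text
time: 5.62
tool_pos: [0.4623, 0.2037, 0.1379]
tcp_rot: [0.418, -3.102, 0.004]
wrist_force: [-0.9, -0.5, -0.3]
width: 0.997
grip_force: 0.0
```

>>> step_arm:
  targets:
    - [[0,0,0],[0,0,10],60]
    - [[0,0,0],[0,0,7],45]
    - [[0,0,0],[0,0,0],35]
    - [[0,0,0],[0,0,0],30]
    - [[0,0,0],[0,0,0],28]
  grip_force: 20

```text
time: 6.03
tool_pos: [0.4681, 0.2061, 0.1284]
tcp_rot: [-0.422, 3.11, 0.001]
wrist_force: [-0.4, 0.3, 0.5]
width: 0.324
grip_force: 0.0
```

>>> step_arm:
  targets:
    - [[0,0,0],[0,0,0],26]
    - [[0,0,0],[0,0,0],22]
    - [[0,0,0],[0,0,0],15]
    - [[0,0,0],[0,0,0],10]
    - [[0,0,0],[0,0,0],10]
  grip_force: 25

```text
time: 6.45
tool_pos: [0.468, 0.2066, 0.1284]
tcp_rot: [-0.422, 3.11, 0.002]
wrist_force: [-1.2, 3.5, 5.8]
width: 0.279
grip_force: 26.6
```

>>> step_arm:
  targets:
    - [[0,0,0],[0,0,0],10]
    - [[0,0,0],[0,0,0],10]
    - [[0,0,0],[0,0,0],10]
  grip_force: 60

```text
time: 6.7
tool_pos: [0.468, 0.2066, 0.1284]
tcp_rot: [-0.422, 3.11, 0.002]
wrist_force: [-2.0, 3.2, 6.5]
width: 0.274
grip_force: 59.1
```

```bash
python3 hm.py w4; python3 -c "
from h import *
for i in range(3):
    read_camera('wrist'); s=read_state(); print(s['tool_pos'],s['wrist_force'],s['torque'],s['width']*85.4,s['grip_force'])"
```

```text
6.7 [0.468  0.2066 0.1284] [-0.4222  3.1104  0.0021] [-1.9647  3.2098  6.5497]
tool yaw 0.2698369979887764
holder_grip [274.3 320.6] 0.98 [0.4667 0.2065 0.068 ]
lever_pad [135.6 316.7] 0.69 [0.4091 0.189  0.07  ]
[0.46796825 0.2065618  0.1284104 ] [-1.21767679  3.33977395  6.40769094] [ 0.42282498  0.23190555 -0.07573881] 23.046850587510164 59.089908599853516
[0.4679862  0.2065728  0.12842903] [-2.17194901  3.19398961  7.34210272] [ 0.40633048  0.18917638 -0.14154675] 23.29673580180301 59.09051299095154
[0.46796536 0.20657499 0.1284196 ] [-1.5664637   4.07751314  6.62740801] [ 0.42651014  0.17818017 -0.02377885] 23.345774088454682 59.08979952335358
```

View pics/w4.png

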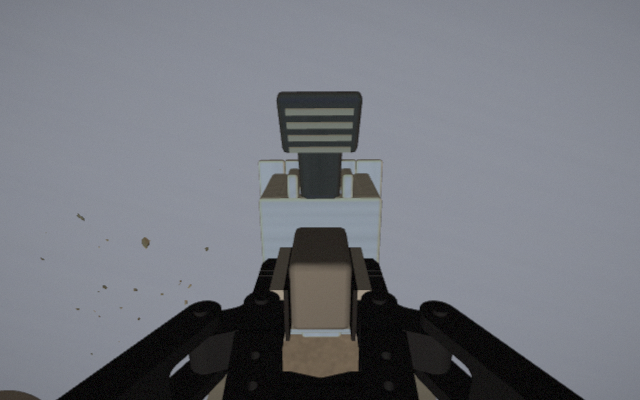

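The picture shows the neck held between both pads, front top edge near row 248, back edge near row 328, centred at col 321. I'll lift it now.

>>> step_arm:
  targets:
    - [[0,0,0],[0,0,-5],10]
    - [[0,0,0],[0,0,-15],10]
    - [[0,0,0],[0,0,-30],10]
    - [[0,0,0],[0,0,-40],10]
    - [[0,0,0],[0,0,-40],10]

```text
time: 7.47
tool_pos: [0.4649, 0.2045, 0.2556]
tcp_rot: [0.422, -3.107, 0.004]
wrist_force: [0.9, 0.1, -4.0]
width: 0.271
grip_force: 59.2
```

```bash
python3 hm.py w5; python3 - <<'E'
from h import *
import pickle
np.set_printoptions(precision=4,suppress=True)
cal=pickle.load(open("cal3.pkl","rb"))
for i in range(4):
    read_camera('side'); s=read_state(); print(s['tool_pos'],s['wrist_force'],s['torque'],s['grip_force'])
T=s['tool_pos'];R=Ro.from_rotvec(s["tcp_rot"]).as_matrix()
# neck top & housing predictions in w5 for offset ex (along tool x), mouth 127 below TCP
for ex in (0,.002):
  for nm,p in dict(nf=(.015,0,-.04),nb=(-.015,0,-.04),hf=(.0285,0,-.077),ff=(.036,0,-.121),pad=(.058,0,-.057)).items():
    print(ex,nm,np.round(proj(cal,T+R@np.array([p[0]+ex,p[1],-p[2]])),1))
for n in("w4","w5"):
    g=cv2.cvtColor(cv2.imread(f"pics/{n}.png"),cv2.COLOR_BGR2GRAY); print(n,"320:",[(y,int(g[y,321])) for y in range(140,345,1) if abs(int(g[y,321])-int(g[y-2,321]))>12])
    print("260:",[(y,int(g[y,270])) for y in range(140,270,1) if abs(int(g[y,270])-int(g[y-2,270]))>12])
print([(k['at'],k['score']) for q in("holder_mouth","holder_grip") for k in tip_of("side",q)[:1]])
save("side","s5")
E
```

```text
7.4667 [0.4649 0.2045 0.2556] [ 0.4221 -3.1068  0.0038] [ 0.8906  0.0729 -3.962 ]
tool yaw 0.27006918866193663
holder_grip [274.3 316.3] 0.94 [0.5368 0.2208 0.068 ]
lever_pad [137.1 318.5] 0.88 [0.4235 0.1916 0.07  ]
[0.4659 0.205  0.2556] [-0.8135  0.2128 -4.5233] [-0.0251  0.0481  0.0229] 59.46146070957184
[0.4653 0.2049 0.2544] [ 0.4547 -0.2962 -4.5411] [ 0.009   0.0205 -0.0536] 59.44196105003357
[0.4651 0.2048 0.2539] [-0.5796 -0.7162 -4.0712] [-0.0024  0.0286  0.0322] 59.43449020385742
[0.4652 0.2049 0.2539] [ 0.716   0.2963 -4.7201] [ 0.0136  0.0272 -0.0096] 59.4344437122345
0 nf [270.  321.3]
0 nb [336.6 321.2]
0 hf [202.6 321. ]
0 ff [165.  320.8]
0 pad [146.3 321.2]
0.002 nf [265.2 321.3]
0.002 nb [332.4 321.2]
0.002 hf [198.5 321. ]
0.002 ff [161.6 320.8]
0.002 pad [141.  321.2]
w4 320: [(141, 73), (142, 47), (143, 47), (146, 71), (147, 101), (148, 112), (149, 117), (152, 92), (153, 61), (154, 49), (198, 82), (199, 138), (200, 147), (227, 82), (228, 36), (229, 39), (263, 57), (264, 66), (265, 80), (266, 86), (328, 86), (329, 116), (330, 140), (331, 145), (336, 136), (337, 107), (338, 97)]
260: [(159, 117), (160, 95), (161, 142), (162, 152), (178, 121), (179, 95), (180, 79), (181, 75), (197, 86), (198, 116), (199, 141), (200, 151), (258, 78), (259, 10), (260, 10)]
w5 320: [(141, 76), (142, 47), (143, 48), (146, 72), (147, 104), (148, 116), (149, 117), (152, 95), (153, 60), (154, 49), (199, 136), (200, 147), (227, 84), (228, 36), (229, 39), (263, 55), (264, 68), (265, 77), (266, 89), (267, 90), (328, 86), (329, 114), (330, 143), (331, 142), (337, 112), (338, 98), (339, 96)]
260: [(159, 130), (160, 103), (162, 153), (163, 154), (178, 132), (179, 107), (180, 84), (181, 75), (198, 117), (199, 143), (200, 150), (258, 77), (259, 10), (260, 6), (268, 4)]
[([274.3, 313.4], 0.58), ([241.7, 310.2], 0.63)]
```

>>> step_arm:
  targets:
    - [[0,0,0.09],[0,0,0],10]
    - [[0,0,0.09],[0,0,0],10]
    - [[0,0,0.09],[0,0,0],10]
    - [[0,0,0],[-9.75,-33.2,0],10]
    - [[0,0,0],[-9.75,-33.2,0],10]

```text
time: 8.43
tool_pos: [0.4861, 0.1398, 0.2561]
tcp_rot: [0.006, -3.14, 0.0]
wrist_force: [0.2, -0.7, -4.2]
width: 0.272
grip_force: 60.1
```

>>> step_arm:
  targets:
    - [[0,0,0],[-9.75,-33.2,0],10]
    - [[0,0,0],[-9.75,-33.2,0],10]
    - [[0,0,0],[-9.75,-33.2,0],10]
    - [[0,0,0],[-9.75,-33.2,0],10]
    - [[0,0,0],[-9.75,-33.2,0],10]

```text
time: 8.85
tool_pos: [0.5351, -0.0283, 0.2561]
tcp_rot: [0.0, -3.14, -0.0]
wrist_force: [0.7, 0.5, -3.8]
width: 0.271
grip_force: 60.1
```

>>> step_arm:
  targets:
    - [[0,0,0],[-9.75,-33.2,0],10]
    - [[0,0,0],[-9.75,-33.2,0],10]
    - [[0,0,0],[-9.75,-33.2,0],10]
    - [[0,0,0],[-9.75,-33.2,0],10]
    - [[0,0,0],[-9.75,-33.2,0],10]

```text
time: 9.27
tool_pos: [0.5839, -0.1944, 0.2558]
tcp_rot: [-0.0, -3.14, -0.001]
wrist_force: [0.0, 1.1, -2.9]
width: 0.271
grip_force: 60.1
```

>>> step_arm:
  targets:
    - [[0,0,0],[0,0,0],10]
    - [[0,0,0],[0,0,0],10]
    - [[0,0,0],[0,0,0],10]
    - [[0,0,0],[0,0,0],10]

```text
time: 9.6
tool_pos: [0.5834, -0.1917, 0.2561]
tcp_rot: [0.001, -3.14, -0.002]
wrist_force: [-0.5, 0.0, -4.1]
width: 0.269
grip_force: 60.8
```

```bash
python3 - <<'E'
from h import *
np.set_printoptions(precision=4,suppress=True)
save("side","s6")
for i in range(3):
    read_camera("top"); s=read_state(); print(s['time'],s['tool_pos'],s['tcp_rot'],s['wrist_force'],s['torque'])
R=Ro.from_rotvec(s["tcp_rot"]).as_matrix();print(R)
im=cv2.imread("pics/s6.png")[80:280,200:440]; cv2.imwrite("pics/s6c.png",cv2.resize(im,None,fx=3,fy=3))
E
```

```text
9.7 [ 0.5836 -0.1914  0.2565] [ 0.0022 -3.1408 -0.0008] [ 0.758  -1.3083 -4.0632] [ 0.022   0.0379 -0.0125]
9.75 [ 0.5838 -0.1915  0.2568] [ 0.0024 -3.1413 -0.0004] [-0.0975  0.903  -4.1101] [0.0039 0.0437 0.0466]
9.8 [ 0.5838 -0.1916  0.2569] [ 0.0023 -3.1415 -0.0002] [-0.1919  0.904  -3.4442] [ 0.0051  0.0465 -0.0336]
[[-1.     -0.0014 -0.0001]
 [-0.0014  1.      0.0001]
 [ 0.0001  0.0001 -1.    ]]
```

View pics/s6c.png

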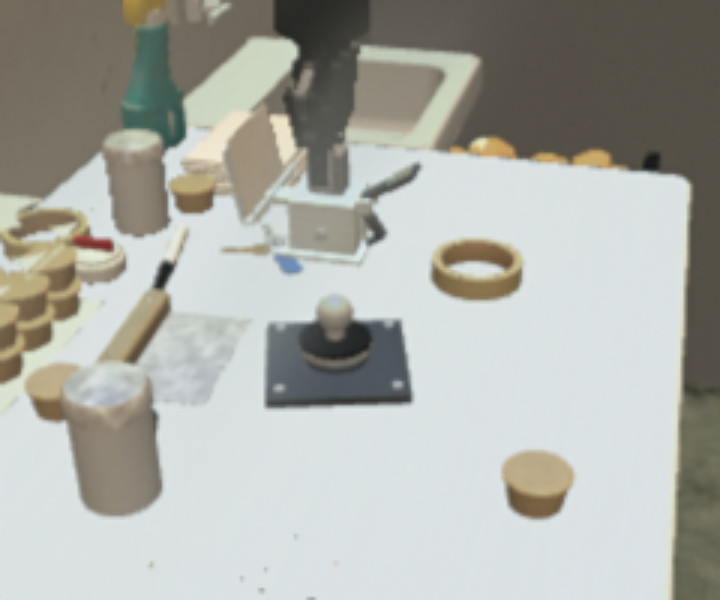

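The side picture shows the holder hanging level over the stand. The ball is at about (312,186) px in the full frame, and the path is clear.

```bash
python3 - <<'E'
from h import *
import pickle
np.set_printoptions(precision=4,suppress=True)
cal2,_=pickle.load(open("cal2.pkl","rb")); ct=pickle.load(open("calt.pkl","rb")); cs=calibration("side")
im=cv2.cvtColor(cv2.imread("pics/s6.png"),cv2.COLOR_BGR2GRAY)
print(im[176:196,311].tolist(), im[184,300:324].tolist())
rb=ray(cal2,(169.03,318.34))
for rc in [(184.5,311.3),(185.5,311.7)]:
    print(tri([rb,ray(cs,rc)]), "at line", onz(cs,rc,.052),onz(cs,rc,.06))
print(np.round(proj(cs,(.58,-.1933,.052)),1),np.round(proj(cs,(.58,-.1933,.062)),1), "plate corners", [np.round(proj(cs,p),1).tolist() for p in ([.4974,-.1503,.012],[.5363,-.2694,.012],[.6564,-.2312,.012],[.618,-.1111,.012])])
E
```

```text
[222, 215, 196, 190, 190, 192, 188, 181, 168, 149, 133, 122, 113, 102, 107, 118, 121, 90, 54, 45] [221, 222, 222, 223, 223, 174, 141, 146, 154, 159, 164, 168, 165, 159, 152, 143, 131, 159, 214, 226, 225, 225, 225, 224]
(array([ 0.5794, -0.1934,  0.0539]), [0.0007931802092451696, 0.0007931802092451427]) at line [ 0.5795 -0.1964  0.052 ] [ 0.5757 -0.1835  0.06  ]
(array([ 0.5793, -0.1936,  0.051 ]), [0.0016599359640107746, 0.0016599359640107484]) at line [ 0.577  -0.1916  0.052 ] [ 0.5732 -0.1787  0.06  ]
[185.  310.8] [181.9 310.8] plate corners [[210.3, 336.7], [185.8, 332.7], [187.0, 289.3], [211.9, 288.4]]
```

>>> step_arm:
  targets:
    - [[0,0,0],[1.5,-1.8,10],10]
    - [[0,0,0],[0,0,15],10]
    - [[0,0,0],[0,0,10],10]
    - [[0,0,0],[0,0,0],10]
    - [[0,0,0],[0,0,0],10]

```text
time: 10.22
tool_pos: [0.5815, -0.194, 0.2204]
tcp_rot: [0.0, -3.139, -0.002]
wrist_force: [0.0, -0.2, -4.4]
width: 0.27
grip_force: 60.7
```

>>> step_arm:
  targets:
    - [[0,0,0],[-0.5,0.5,8],10]
    - [[0,0,0],[0,0,8],10]
    - [[0,0,0],[0,0,4],10]
    - [[0,0,0],[0,0,0],10]
    - [[0,0,0],[0,0,0],10]

```text
time: 10.63
tool_pos: [0.5827, -0.1939, 0.2013]
tcp_rot: [0.0, -3.141, -0.001]
wrist_force: [-0.5, -0.2, -3.1]
width: 0.269
grip_force: 60.9
```

>>> step_arm:
  targets:
    - [[0,0,0],[0,0,2],10]
    - [[0,0,0],[0,0,2],10]
    - [[0,0,0],[0,0,0],10]

```text
time: 10.88
tool_pos: [0.5829, -0.194, 0.1977]
tcp_rot: [-0.0, -3.141, -0.0]
wrist_force: [-0.8, -0.7, -4.2]
width: 0.269
grip_force: 60.9
```

>>> step_arm:
  targets:
    - [[0,0,0],[0,0,2],10]
    - [[0,0,0],[0,0,2],10]
    - [[0,0,0],[0,0,0],10]

```text
time: 11.13
tool_pos: [0.5827, -0.1939, 0.1934]
tcp_rot: [0.0, -3.141, -0.0]
wrist_force: [0.5, 0.2, -3.5]
width: 0.271
grip_force: 60.9
```

>>> step_arm:
  targets:
    - [[0,0,0],[0,0,2],10]
    - [[0,0,0],[0,0,2],10]
    - [[0,0,0],[0,0,0],10]

```text
time: 11.38
tool_pos: [0.5827, -0.1939, 0.1893]
tcp_rot: [0.0, -3.141, -0.0]
wrist_force: [-0.0, -0.3, -4.2]
width: 0.27
grip_force: 60.9
```

>>> step_arm:
  targets:
    - [[0,0,0],[0,0,1.5],10]
    - [[0,0,0],[0,0,1.5],10]
    - [[0,0,0],[0,0,0],10]

```text
time: 11.63
tool_pos: [0.5828, -0.1939, 0.1865]
tcp_rot: [-0.0, -3.141, -0.0]
wrist_force: [0.5, 0.1, -3.6]
width: 0.267
grip_force: 60.9
```

>>> step_arm:
  targets:
    - [[0,0,0],[0,0,1.5],10]
    - [[0,0,0],[0,0,1.5],10]
    - [[0,0,0],[0,0,0],10]

```text
time: 11.88
tool_pos: [0.5828, -0.1939, 0.1835]
tcp_rot: [0.0, -3.141, -0.0]
wrist_force: [-0.1, 0.2, -4.0]
width: 0.269
grip_force: 60.9
```

```bash
cat > f.py <<'E'
from h import *
np.set_printoptions(precision=4,suppress=True)
F=[];T=[]
for i in range(4): read_camera("top"); s=read_state(); F.append(s['wrist_force']);T.append(s['torque'])
print(s['time'],s['tool_pos'],s['tcp_rot'],"F",np.mean(F,0),"M",np.mean(T,0))
E
python3 f.py
```

```text
12.0833 [ 0.583 -0.194  0.184] [ 0.      3.1414 -0.0001] F [ 0.2294 -0.1184 -4.1244] M [ 0.0238  0.0117 -0.0039]
```

>>> step_arm:
  targets:
    - [[0,0,0],[0,0,1.5],10]
    - [[0,0,0],[0,0,1.5],10]
    - [[0,0,0],[0,0,0],10]

```text
time: 12.33
tool_pos: [0.5827, -0.1939, 0.1805]
tcp_rot: [0.0, -3.141, -0.0]
wrist_force: [-1.0, 0.2, -3.7]
width: 0.269
grip_force: 60.9
```

>>> step_arm:
  targets:
    - [[0,0,0],[0,0,1.5],10]
    - [[0,0,0],[0,0,1.5],10]
    - [[0,0,0],[0,0,0],10]

```text
time: 12.58
tool_pos: [0.5828, -0.1939, 0.1774]
tcp_rot: [0.0, -3.141, -0.0]
wrist_force: [0.5, 0.5, -4.5]
width: 0.273
grip_force: 60.9
```

```bash
python3 f.py
```

```text
12.7833 [ 0.583  -0.194   0.1779] [ 0.0001  3.1416 -0.    ] F [-0.211   0.022  -4.0354] M [-0.0037  0.0215 -0.0078]
```

>>> step_arm:
  targets:
    - [[0,0,0],[0,0,1.5],10]
    - [[0,0,0],[0,0,1.5],10]
    - [[0,0,0],[0,0,0],10]

```text
time: 13.03
tool_pos: [0.5834, -0.1939, 0.1753]
tcp_rot: [0.0, 3.14, 0.0]
wrist_force: [-0.1, 1.0, -1.2]
width: 0.27
grip_force: 61.3
```

>>> step_arm:
  targets:
    - [[0,0,0],[0,0,1.5],10]
    - [[0,0,0],[0,0,1.5],10]
    - [[0,0,0],[0,0,0],10]

```text
time: 13.28
tool_pos: [0.584, -0.194, 0.1729]
tcp_rot: [0.0, 3.139, -0.001]
wrist_force: [1.9, 1.0, 1.3]
width: 0.272
grip_force: 61.6
```

```bash
python3 f.py
```

```text
13.4833 [ 0.584  -0.194   0.1727] [ 0.0001  3.139  -0.0007] F [2.0207 1.6585 2.2772] M [ 0.4402 -0.3843 -0.0126]
```

>>> step_arm:
  targets:
    - [[0,0,0],[-0.5,0.5,1],10]
    - [[0,0,0],[0,0,1],10]
    - [[0,0,0],[0,0,0],10]

```text
time: 13.73
tool_pos: [0.5844, -0.1938, 0.1711]
tcp_rot: [-0.0, 3.139, -0.001]
wrist_force: [1.6, 1.5, 4.2]
width: 0.276
grip_force: 62.0
```

>>> step_arm:
  targets:
    - [[0,0,0],[0,0,1],10]
    - [[0,0,0],[0,0,1],10]
    - [[0,0,0],[0,0,0],10]

```text
time: 13.98
tool_pos: [0.5847, -0.1938, 0.1693]
tcp_rot: [0.0, 3.138, -0.001]
wrist_force: [2.7, 1.7, 3.9]
width: 0.272
grip_force: 62.1
```

```bash
python3 f.py
```

```text
14.1833 [ 0.5848 -0.1938  0.1692] [ 0.0001  3.1383 -0.0015] F [2.4297 1.275  5.3166] M [ 0.4036 -0.4749 -0.0037]
```

>>> step_arm:
  targets:
    - [[0,0,0],[-0.5,0.3,1],10]
    - [[0,0,0],[0,0,1],10]
    - [[0,0,0],[0,0,0],10]

```text
time: 14.43
tool_pos: [0.585, -0.1936, 0.1669]
tcp_rot: [-0.0, 3.139, -0.002]
wrist_force: [3.5, 1.4, 3.6]
width: 0.274
grip_force: 61.8
```

>>> step_arm:
  targets:
    - [[0,0,0],[0,0,1],10]
    - [[0,0,0],[0,0,1],10]
    - [[0,0,0],[0,0,0],10]

```text
time: 14.68
tool_pos: [0.585, -0.1935, 0.1646]
tcp_rot: [-0.0, 3.139, -0.001]
wrist_force: [4.3, 0.4, 3.3]
width: 0.273
grip_force: 61.8
```

```bash
python3 f.py
```

```text
14.8833 [ 0.5849 -0.1935  0.1643] [ 0.0001  3.1391 -0.0013] F [4.9126 0.5867 3.0426] M [ 0.1746 -0.9699 -0.0096]
```

>>> step_arm:
  targets:
    - [[0,0,0],[-1,0,0],10]
    - [[0,0,0],[0,0,0],10]
    - [[0,0,0],[0,0,0],10]

```text
time: 15.13
tool_pos: [0.5853, -0.1934, 0.1642]
tcp_rot: [-0.0, 3.141, -0.001]
wrist_force: [4.1, 0.6, 4.8]
width: 0.27
grip_force: 62.0
```

```bash
python3 f.py
```

```text
15.3333 [ 0.5852 -0.1934  0.1642] [-0.      3.1408 -0.0008] F [3.8405 0.1477 4.9291] M [ 0.0104 -0.7247  0.0057]
```

>>> step_arm:
  targets:
    - [[0,0,0],[-1,0,0.5],10]
    - [[0,0,0],[-0.5,0,1],10]
    - [[0,0,0],[0,0,0],10]

```text
time: 15.58
tool_pos: [0.5857, -0.1933, 0.1618]
tcp_rot: [0.0, -3.14, 0.0]
wrist_force: [2.1, -0.6, 2.4]
width: 0.271
grip_force: 61.7
```

```bash
python3 f.py
```

```text
15.7833 [ 0.5857 -0.1933  0.1616] [ 0.0002 -3.1399 -0.0001] F [ 2.5584 -1.2048  1.824 ] M [-0.2403 -0.4112  0.0192]
```

>>> step_arm:
  targets:
    - [[0,0,0],[-0.5,-0.3,1],10]
    - [[0,0,0],[0,0,1],10]
    - [[0,0,0],[0,0,0],10]

```text
time: 16.03
tool_pos: [0.5861, -0.1934, 0.1602]
tcp_rot: [0.0, -3.139, -0.001]
wrist_force: [-1.2, -0.2, 4.7]
width: 0.269
grip_force: 62.1
```

```bash
python3 f.py
```

```text
16.2333 [ 0.5861 -0.1934  0.1602] [ 0.0001 -3.1393 -0.0006] F [-0.845  -0.0544  4.5435] M [-0.1099  0.2309 -0.0203]
```

>>> step_arm:
  targets:
    - [[0,0,0],[0.2,0,1],10]
    - [[0,0,0],[0,0,1],10]
    - [[0,0,0],[0,0,0],10]

```text
time: 16.48
tool_pos: [0.5862, -0.1934, 0.1599]
tcp_rot: [0.0, -3.14, -0.0]
wrist_force: [-3.4, 0.9, 13.6]
width: 0.268
grip_force: 63.4
```

```bash
python3 f.py
```

```text
16.6833 [ 0.5862 -0.1934  0.1599] [ 0.0001 -3.14   -0.0004] F [-3.9967  0.7775 13.4344] M [0.1336 0.8828 0.0088]
```

>>> step_arm:
  targets:
    - [[0,0,0],[0.5,0,1],10]
    - [[0,0,0],[0,0,0],10]
    - [[0,0,0],[0,0,0],10]
    - [[0,0,0],[0,0,0],10]

```text
time: 17.02
tool_pos: [0.5861, -0.1934, 0.1594]
tcp_rot: [0.0, -3.141, -0.0]
wrist_force: [-3.0, 1.6, 14.6]
width: 0.267
grip_force: 63.4
```

```bash
python3 f.py
```

```text
17.2167 [ 0.586  -0.1934  0.1593] [ 0.0001 -3.1409 -0.0003] F [-3.5336  0.9046 14.1989] M [ 0.2163  0.8523 -0.0259]
```

>>> step_arm:
  targets:
    - [[0,0,0],[0,0,0],10]
    - [[0,0,0],[0.3,0,1],10]
    - [[0,0,0],[0,0,0],10]
    - [[0,0,0],[0,0,0],10]
  grip_force: 90

```text
time: 17.55
tool_pos: [0.5861, -0.1935, 0.1593]
tcp_rot: [-0.0, 3.141, 0.0]
wrist_force: [-5.7, 1.7, 17.9]
width: 0.269
grip_force: 90.4
```

```bash
python3 f.py; python3 hm.py w7
```

```text
17.75 [ 0.5861 -0.1934  0.1593] [-0.0001  3.1415  0.    ] F [-4.7742  1.784  18.2522] M [ 0.3733  1.1023 -0.0075]
17.75 [ 0.5861 -0.1934  0.1593] [-0.0001  3.1415  0.    ] [-4.6884  1.2547 19.0128]
tool yaw 7.849528571769467e-05
holder_grip [272.5 317. ] 0.94 [ 0.6021 -0.195   0.068 ]
lever_pad [138.3 318.2] 0.57 [ 0.5302 -0.1942  0.07  ]
```

View pics/w7.png

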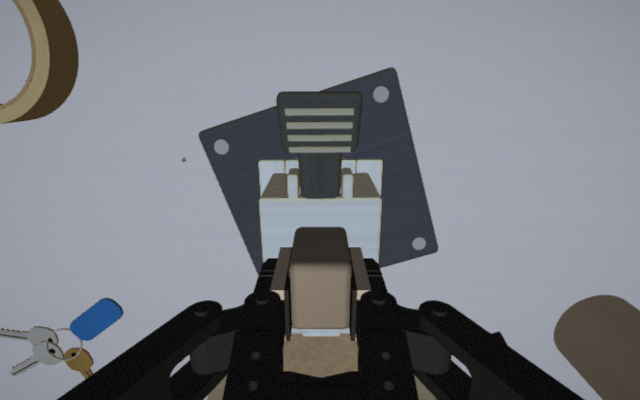

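The wrist picture shows the holder level on the stand: same housing rows as when first gripped, with the lever still open at (320,122). The push has climbed to about 22 N with no more travel, so it's home. I'll ease off and let go.

>>> step_arm:
  targets:
    - [[0,0,0],[0.5,0,-1],10]
    - [[0,0,0],[0.3,0,-0.7],10]
    - [[0,0,0],[0,0,0],10]
  grip_force: 60

```text
time: 18.2
tool_pos: [0.5856, -0.1934, 0.1595]
tcp_rot: [0.0, 3.14, 0.0]
wrist_force: [-0.8, 1.8, 10.6]
width: 0.268
grip_force: 88.6
```

>>> step_arm:
  targets:
    - [[0,0,0],[0,0,0],26]
    - [[0,0,0],[0,0,0],30]
    - [[0,0,0],[0,0,0],40]
    - [[0,0,0],[0,0,0],60]
    - [[0,0,0],[0,0,0],70]
  grip_force: 20

```text
time: 18.62
tool_pos: [0.5845, -0.1933, 0.1571]
tcp_rot: [-0.0, -3.14, -0.001]
wrist_force: [0.0, 0.2, -0.4]
width: 0.74
grip_force: 0.0
```

```bash
python3 f.py
```

```text
18.8167 [ 0.5851 -0.1935  0.1579] [-0.     -3.1412 -0.0002] F [-0.5698 -0.0219 -0.4505] M [ 0.0138 -0.0005  0.005 ]
```

>>> step_arm:
  targets:
    - [[0,0,0],[0,0,-10],75]
    - [[0,0,0],[0,0,-25],80]
    - [[0,0,0],[0,0,-30],80]
    - [[0,0,0],[-15,0,-30],80]
    - [[0,0,0],[0,0,0],80]

```text
time: 19.23
tool_pos: [0.6052, -0.1948, 0.2622]
tcp_rot: [-0.0, 3.127, -0.007]
wrist_force: [1.5, -1.0, 0.3]
width: 0.935
grip_force: 0.0
```

```bash
python3 hm.py w8; python3 - <<'E'
from h import *
import pickle
cal=pickle.load(open("cal3.pkl","rb"))
o=(.583,-.1935);zc=.030
for zc in (.030,.036):
  for nm,p in dict(neckF=(-.015,0,.087),neckB=(.015,0,.087),neckL=(0,-.012,.087),neckR=(0,.012,.087),housF=(-.0285,0,.05),housB=(.0285,0,.05),pad=(-.058,0,.07),plateTopL=(.0,-.0285,.05),hR=(0,.0285,.05)).items():
    print(zc,nm,np.round(proj(cal,(o[0]+p[0],o[1]+p[1],zc+p[2])),1))
E
```

```text
19.2333 [ 0.6052 -0.1948  0.2622] [-0.0002  3.1274 -0.0074] [ 1.474  -1.0053  0.3349]
tool yaw 0.0001467503409328366
holder_grip [169.  320.9] 0.73 [ 0.5922 -0.1949  0.068 ]
lever_pad [ 78.5 324.6] 0.64 [ 0.5246 -0.1922  0.07  ]
0.03 neckF [151.3 323. ]
0.03 neckB [196.1 322.8]
0.03 neckL [174.2 304.4]
0.03 neckR [174.2 341.5]
0.03 housF [122.4 322.8]
0.03 housB [197.  322.6]
0.03 pad [ 79.3 323. ]
0.03 plateTopL [161.  284.7]
0.03 hR [161.1 360.8]
0.036 neckF [153.2 323. ]
0.036 neckB [199.2 322.9]
0.036 neckL [176.7 303.9]
0.036 neckR [176.7 342. ]
0.036 housF [123.4 322.8]
0.036 housB [199.6 322.6]
0.036 pad [ 79.3 323.1]
0.036 plateTopL [162.9 283.8]
0.036 hR [163.  361.7]
```

View pics/w8.png

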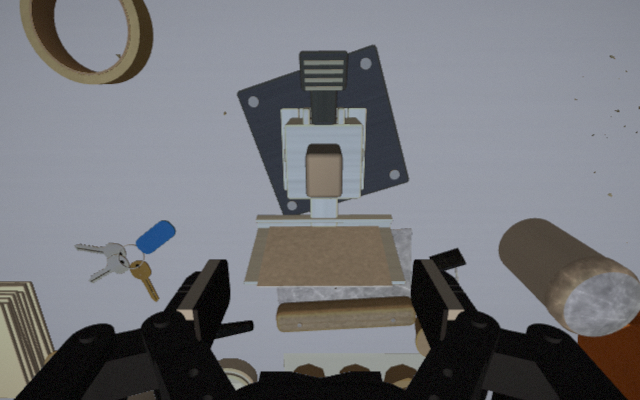

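The picture shows the holder sitting square: neck centre about (323,174) px, matching the prediction for a collar height of 30 mm. The pad is at about (323,72). Next I'll close the fingers and go over the pad.

>>> step_arm:
  targets:
    - [[0,0,0],[27,0,0],40]
    - [[0,0,0],[27,0,0],0]
    - [[0,0,0],[27,0,0],0]
    - [[0,0,0],[0,0,0],0]
    - [[0,0,0],[0,0,0],0]

```text
time: 19.85
tool_pos: [0.5169, -0.193, 0.2512]
tcp_rot: [-0.002, -3.138, -0.002]
wrist_force: [1.0, -0.5, -0.5]
width: 0.223
grip_force: 0.0
```

>>> step_arm:
  targets:
    - [[0,0,0],[0,0,20],0]
    - [[0,0,0],[0,0,20],0]
    - [[0,0,0],[0,0,15],0]
    - [[0,0,0],[0,0,0],0]
    - [[0,0,0],[0,0,0],0]

```text
time: 20.27
tool_pos: [0.5188, -0.1931, 0.1965]
tcp_rot: [0.0, -3.139, -0.002]
wrist_force: [-0.5, 0.5, -0.3]
width: 0.004
grip_force: 0.0
```

```bash
python3 f.py; python3 -c "
from h import *
s=read_state();print(s['width'])"
```

```text
20.4667 [ 0.5202 -0.1938  0.1994] [-0.0002  3.1394 -0.0014] F [-0.0898  0.4482  0.608 ] M [-0.0053  0.0109  0.0121]
-0.0011027349334010064
```

>>> step_arm:
  targets:
    - [[0,0,0],[1,0,7],0]
    - [[0,0,0],[0,0,6],0]
    - [[0,0,0],[0,0,3],0]
    - [[0,0,0],[0,0,0],0]

```text
time: 20.8
tool_pos: [0.5174, -0.1933, 0.1812]
tcp_rot: [-0.0, -3.14, -0.001]
wrist_force: [-1.0, -0.9, 2.2]
width: -0.005
grip_force: 0.7
```

>>> step_arm:
  targets:
    - [[0,0,0],[0,0,2],0]
    - [[0,0,0],[0,0,2],0]
    - [[0,0,0],[0,0,2],0]
    - [[0,0,0],[0,0,0],0]

```text
time: 21.13
tool_pos: [0.5176, -0.1935, 0.176]
tcp_rot: [0.0, -3.14, -0.0]
wrist_force: [-1.8, 0.0, 5.2]
width: -0.001
grip_force: 2.3
```

>>> step_arm:
  targets:
    - [[0,0,0],[0,0,2],0]
    - [[0,0,0],[0,0,2],0]
    - [[0,0,0],[0,0,2],0]
    - [[0,0,0],[0,0,0],0]

```text
time: 21.47
tool_pos: [0.5185, -0.1935, 0.1698]
tcp_rot: [0.0, 3.141, -0.0]
wrist_force: [0.7, -0.2, 2.2]
width: -0.001
grip_force: 1.0
```

>>> step_arm:
  targets:
    - [[0,0,0],[0,0,2],0]
    - [[0,0,0],[0,0,2],0]
    - [[0,0,0],[0,0,2],0]
    - [[0,0,0],[0,0,0],0]

```text
time: 21.8
tool_pos: [0.5172, -0.1933, 0.1632]
tcp_rot: [0.0, -3.139, -0.001]
wrist_force: [-2.9, 0.2, 4.6]
width: -0.005
grip_force: 1.9
```

>>> step_arm:
  targets:
    - [[0,0,0],[0,0,2],0]
    - [[0,0,0],[0,0,2],0]
    - [[0,0,0],[0,0,2],0]
    - [[0,0,0],[0,0,0],0]

```text
time: 22.13
tool_pos: [0.5181, -0.1934, 0.1575]
tcp_rot: [-0.0, -3.141, -0.0]
wrist_force: [-1.0, -0.5, 3.6]
width: 0.002
grip_force: 1.3
```

>>> step_arm:
  targets:
    - [[0,0,0],[0,0,1.5],0]
    - [[0,0,0],[0,0,1.5],0]
    - [[0,0,0],[0,0,0],0]
    - [[0,0,0],[0,0,0],0]

```text
time: 22.47
tool_pos: [0.5183, -0.1935, 0.155]
tcp_rot: [-0.0, 3.141, 0.0]
wrist_force: [-0.8, 0.2, 2.1]
width: 0.003
grip_force: 1.1
```

```bash
python3 f.py
```

```text
22.6667 [ 0.5183 -0.1935  0.155 ] [0.0001 3.1413 0.    ] F [-0.7503  0.0937  1.4681] M [-0.0436  0.16    0.0039]
```

>>> step_arm:
  targets:
    - [[0,0,0],[0,0,1.5],0]
    - [[0,0,0],[0,0,1.5],0]
    - [[0,0,0],[0,0,0],0]

```text
time: 22.92
tool_pos: [0.5177, -0.1935, 0.1519]
tcp_rot: [0.0, -3.141, -0.0]
wrist_force: [-3.8, 0.2, 5.6]
width: 0.006
grip_force: 2.6
```

>>> step_arm:
  targets:
    - [[0,0,0],[0,0,1],0]
    - [[0,0,0],[0,0,1],0]
    - [[0,0,0],[0,0,0],0]

```text
time: 23.17
tool_pos: [0.5175, -0.1936, 0.1507]
tcp_rot: [0.0, -3.14, -0.0]
wrist_force: [-6.3, -0.6, 11.1]
width: 0.001
grip_force: 5.4
```

```bash
python3 f.py
```

```text
23.3667 [ 0.5175 -0.1936  0.1508] [ 0.0003 -3.1399  0.    ] F [-6.6022 -0.0473 10.1249] M [ 0.0296  1.0986 -0.0227]
```

>>> step_arm:
  targets:
    - [[0,0,0],[0.5,0,1],0]
    - [[0,0,0],[0,0,0],0]
    - [[0,0,0],[0,0,0],0]
    - [[0,0,0],[0,0,0],0]

```text
time: 23.7
tool_pos: [0.5172, -0.1937, 0.1503]
tcp_rot: [0.0, -3.14, 0.0]
wrist_force: [-6.2, 0.9, 12.3]
width: 0.001
grip_force: 6.2
```

```bash
python3 f.py
```

```text
23.9 [ 0.5172 -0.1937  0.1503] [ 0.0003 -3.1404  0.0004] F [-7.0419  0.7522 12.1434] M [0.0806 1.2052 0.0193]
```

>>> step_arm:
  targets:
    - [[0,0,0],[0,0,-5],0]
    - [[0,0,0],[0,0,-25],0]
    - [[0,0,0],[0,0,-40],0]
    - [[0,0,0],[-40,0,-10],0]
    - [[0,0,0],[-40,0,-10],0]

```text
time: 24.32
tool_pos: [0.5987, -0.1939, 0.2427]
tcp_rot: [0.002, 3.136, -0.003]
wrist_force: [0.1, -0.6, 0.2]
width: -0.002
grip_force: 0.0
```

>>> step_arm:
  targets:
    - [[0,0,0],[0,0,-10],0]
    - [[0,0,0],[0,0,-10],0]
    - [[0,0,0],[0,0,0],0]
    - [[0,0,0],[0,0,0],0]
    - [[0,0,0],[0,0,0],0]

```text
time: 24.73
tool_pos: [0.5964, -0.1933, 0.2582]
tcp_rot: [-0.001, -3.14, -0.001]
wrist_force: [-1.0, 0.7, 0.1]
width: 0.0
grip_force: 0.0
```

```bash
python3 hm.py w9; python3 - <<'E'
from h import *
import pickle
cal=pickle.load(open("cal3.pkl","rb"))
o=(.583,-.1935);zc=.030
for nm,p in dict(neckF=(-.015,0,.087),neckB=(.015,0,.087),housF=(-.0285,0,.05),housB=(.0285,0,.05),padOpen=(-.058,0,.07),padDownC=(-.07,0,.0475),padDownOut=(-.083,0,.0475),padDownIn=(-.057,0,.0475),padOutAt0p5=(-.07-.0125,0,.0475+.008)).items():
    print(nm,np.round(proj(cal,(o[0]+p[0],o[1]+p[1],zc+p[2])),1))
E
python3 -c "
import cv2
a=cv2.imread('pics/w9.png')[20:280,200:460];cv2.imwrite('pics/w9c.png',cv2.resize(a,None,fx=2.3,fy=2.3))"
```

```text
24.7333 [ 0.5964 -0.1933  0.2582] [-0.0005 -3.1402 -0.0009] [-0.9634  0.7368  0.1155]
tool yaw -0.00033255165759980544
holder_grip [184.6 317.8] 0.82 [ 0.5921 -0.1948  0.068 ]
lever_pad [ 80.4 319.8] 0.91 [ 0.5141 -0.1931  0.07  ]
neckF [169.6 319.4]
neckB [213.9 319.4]
housF [139.3 319.4]
housB [213.  319.4]
padOpen [ 98.  319.3]
padDownC [ 78.7 319.3]
padDownOut [ 58.5 319.3]
padDownIn [ 98.2 319.3]
padOutAt0p5 [ 58.4 319.3]
```

View pics/w9c.png

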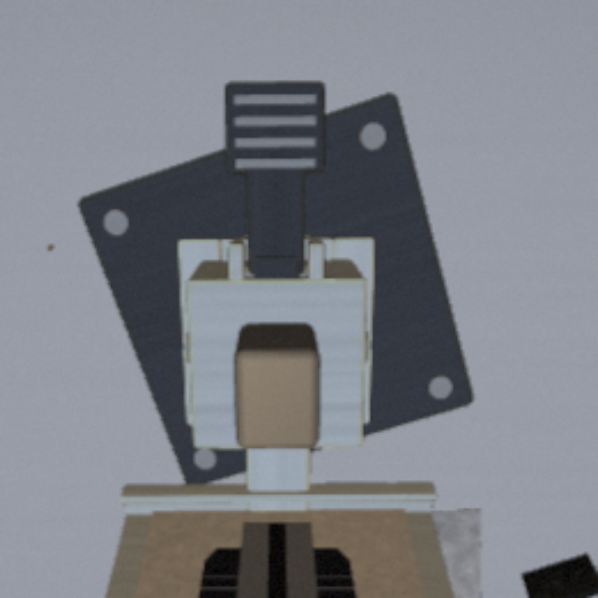

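The picture shows the lever pad lying flat at full length (rows 56–95, as predicted for fully down). The holder is level and in place, and the gripper is clear. Handing in.

```bash
python3 -c "
from workcell import *
print(finish_job())"
```

```text
the job is handed in; nothing more can be done
None
```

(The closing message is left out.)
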